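# Knock a struck brass slug out of its die

### The job

The round brass slug is stuck flush in the die of the bench knockout fixture. Press the red lever pad all the way down so that the knockout rod pushes the slug up out of the die, then lift the slug away and set it down flat, same face up, in the middle of the square steel bench block. Set it down, do not drop it.

Things in the scene. Friction and masses are not known exactly. Their poses are not given: they have to be found in the camera images.
- slug: Brass cylinder, 36 mm in diameter, 20 mm high, 0.16 kg, thin copper-coloured ring on its upper face. It starts in the die cavity, its top flush with the die's top, so it cannot be gripped until raised. Origin: centre of its underside; z up.
- fixture: Knockout fixture, fixed; origin at centre of the underside of its 90 x 190 x 10 mm base, z up. At local y = +50 mm stands the 68 x 68 mm steel die, top at z = 76 mm, with a cavity 38 mm wide, 20 mm deep. A 14 mm rod rises through its floor, driven by a rocker lever along local y. Pad fully down: slug about 13 mm up and proud of the die, its foot still guided; it stays up when the pad is let go.
- lever_pad (a point): Centre of the top face of the round red lever pad, 34 mm wide, at about local y = -62 mm of the fixture (away from the die); at rest about 65 mm high and tilted 9 degrees. Pressed straight down (about 8 N) it sinks about 22 mm, moving under 7 mm sideways away from the die, to a firm stop, and stays there.
- bench_block: Square steel bench block, 64 x 64 x 20 mm, 0.6 kg, loose on the surface. Origin: centre of its underside, z up; its flat top is 20 mm above that.

How it is judged:
On the way:
1. the knockout rod has pushed the slug at least 9 mm up in the die, with the fingers not touching the slug (z of slug in the frame of fixture between 0.065 and 0.073 m and z of lever_pad in the frame of fixture below 0.052 m and contact force between the fingers and slug below 0.3 N), for 0.2 s.
At the end, for the whole second after the job is handed in: The slug rests flat (within 10 degrees, same face up) on top of the bench block, its centre within 20 mm of the block's centre, the block lying flat on the work surface, the slug released and at rest (horizontal distance between slug and bench_block below 0.02 m and z of slug in the frame of bench_block between 0.017 and 0.024 m and angle between each of slug, bench_block's own z axis and vertical below 0.17 rad and height (world z) of bench_block below 0.006 m and contact force between the fingers and slug below 0.1 N and linear speed of slug below 0.02 m/s); the robot touches nothing.
It fails at once if the slug is dropped (falls free, out of the fingers, faster than 0.7 m/s, about 25 mm) (linear speed of slug above 0.7 m/s and contact force between the fingers and slug below 0.01 N).
It also fails if it takes over 45 s, if anything falls off the work surface, if the arm or the gripper's body presses on something with over 40 N, if the wrist force passes 120 N, or if a joint passes its speed limit or range.

### The arm

A 6-joint arm with a two-finger parallel gripper is mounted at the origin on a cart in front of the work surface, level with it; the furniture and walls round the work are solid. World frame = base frame: x ahead of the robot, y to its left, z up, the work surface at z = 0. Lengths are in m, angles in rad, forces in N, time in s.
With the tool pointing down it reaches from about 0.275 to 0.85 m from the base axis. Payload 19 kg.
Tool frame: the origin (TCP) lies at the very end of the fingers, on their centre line; the grasp point (between the pads) lies 19 mm behind it (arm.grip_depth is the distance from the TCP to the grasp point, in m); z points along the fingers, y is the line along which they close (so a half turn about z gives the same grasp; the last joint's range is limited). The gripper opens to 85 mm and grips with 20 to 120 N. Pads are 22 mm wide; open, the fingers measure 114 mm over their backs; the gripper's body (76 mm by 85 mm) begins 54 mm behind the grasp point. The pads swing forward as they close: fully open they stand 13 mm farther back than shut.
Start: joints at [-1.425, 0.15, 1.437, -0, 1.554, -0.134], TCP at [0.159, -0.553, 0.231] pointing down, gripper open.
Joint ranges: [-2.8, 2.8], [-0.68, 2.1], [0.12, 2.68], [-1.39, 4.53], [0.16, 2.79], [-2.81, 2.81]. Speed limits (rad/s): [1.89, 1.89, 2.22, 3.01, 3.01, 3.01].

### API

Orientations are given as a rotation vector (axis times angle).
In Python, from bench import arm, capture, finder gives the robot as it stands.
- The arm moves only by the tool drive_tool, never from a script. Its argument "moves" is a list that holds one entry, the list of rows, each a list of 7 numbers: the shift along the tool's x, y, z in cm, then the turn, a rotation vector about the tool's x, y, z in rad, then the gripper command: -1 is shut, 1 is fully open, values between are in proportion. In form: [[[x, y, z, rx, ry, rz, hand], ...]]. A call has 1 to 5 rows; each row is the pose to reach, as a shift and turn from the pose commanded when the call began, along the tool's axes at that moment; what a row does not reach only later rows make up. A row lasts 1/12 s, in which the tool goes at most 41.7 mm and 7.16 degrees, less where a joint would pass 70% of its speed; a pose out of reach is approached as far as the arm can. A call with a gripper value outside its range is refused whole. The fingers move at their own pace and stop on an object; "force" is the grip in N (left out, the last holds). Time passes only in rows, so rows that repeat a pose let the fingers close. It gives the time, the measured TCP pose, the force, the opening and the grip force at its end, in the units of the state.
- arm.observe(): the state, without advancing time (a new reading comes with each control period).
- capture(name): name is "scene" or "side" or "wrist"; returns a dict with "img" (384x512x3 uint8, blue, green, red), "intrinsics" (3x3 intrinsics, pixels), "D" ([k1, k2, p1, p2, k3] as OpenCV has them; the pictures are not rectified), "R" (3x3) and "t" (3): a world point X has camera coordinates R X + t. Camera axes: x right, y down, z forward; pixel columns grow to the right and rows downward; lengths in m; the calibration is good to about 2 mm. A picture is of the moment at which its call begins. There is no depth.
- arm.job_done(): hands the job in; it is judged then, once.
Trained networks look in a picture, given as the dict that the camera call returned (one of the last four; its "shot" number tells which), for a name from the list of things; names that differ only in an ending like _2 or _b are one class to them, and where a whole thing is asked for, a point or a joint stands for the part that bears it (a point fixed in the world has none). Each returns a list of dicts, best first, with "score" (0 to 1); they miss things now and then, are a little off and sometimes report something else, mostly with a low value. They report only what shows in the picture. A call takes as long as a camera call.
- finder.spot_in(name, picture): "extent" ([left, top, width, height] in pixels, round what is visible of it).
The state is a dict: "time_s": time; "joint_positions": joint angles; "dq": joint speeds; "effort": joint torques, N m; "position": TCP position; "orientation": TCP orientation; "ft_force": force on the tool from outside, world axes, zero at the start; "ft_torque": the same for the moment, N m; "grip_width": finger opening in m; "grasp_force": force on a finger pad.
Only numpy, scipy, OpenCV 4.12 (cv2) and the standard library are available. Lean on these libraries where they do the work, as an engineer would, in place of code of your own. Each camera call takes 0.05 s, during which the arm holds its last target. There are 200 camera calls.

## Working session

There is one attempt and no reset: what is moved stays moved. The work goes in short steps, Python scripts to look and compute and a tool call to move; the robot and the scene stay as the last step left them, time stands still between calls to the robot, and variables do not carry over. Pictures are saved under pics/ and viewed, at most 10 in all, crops included, and the job is handed in when it is done.

Besides the shell and the picture viewer there is one more tool, called after "Emit:" in YAML: its name, and indented under it one key for each argument. drive_tool: Moves the arm, as the interface text tells. Its arguments: {"type":"object","properties":{"moves":{"type":"array","items":{"type":"array","items":{"type":"array","items":{"type":"number"}}}},"force":{"type":"number"}},"required":["moves"]}

```bash
mkdir -p pics; cat > h.py <<'E'
import numpy as np, cv2
from bench import arm, capture, finder
def ray(c,uv):
    p=cv2.undistortPoints(np.array([[uv]],float),np.array(c["intrinsics"]),np.array(c["D"]))[0,0]
    R=np.array(c["R"]);t=np.array(c["t"]);o=-R.T@t;d=R.T@np.array([p[0],p[1],1]);return o,d/np.linalg.norm(d)
def onz(c,uv,z):
    o,d=ray(c,uv);return o+d*(z-o[2])/d[2]
def proj(c,X):
    return cv2.projectPoints(np.array(X,float).reshape(-1,3),cv2.Rodrigues(np.array(c["R"]))[0],np.array(c["t"],float),np.array(c["intrinsics"]),np.array(c["D"]))[0].reshape(-1,2)
E
python3 - <<'E'
from h import *
ims=[]
Z={"slug":.076,"lever_pad":.065,"bench_block":.02,"fixture":.03}
for n in("scene","side"):
    c=capture(n);im=c["img"].copy()
    for k in Z:
        for d in finder.spot_in(k,c)[:2]:
            x,y,w,h=d["extent"];print(n,k,round(d["score"],2),[round(v) for v in d["extent"]],onz(c,(x+w/2,y+h/2),Z[k]).round(3))
    print(-np.array(c["R"]).T@np.array(c["t"]))
    cv2.imwrite(f"pics/{n}0.png",cv2.resize(im,(800,600)))
print(arm.observe())
E
```

```text
scene slug 0.47 [222, 131, 57, 79] [0.487 0.221 0.076]
scene lever_pad 0.79 [239, 164, 23, 21] [0.488 0.223 0.065]
scene lever_pad 0.17 [252, 140, 11, 2] [0.543 0.37  0.065]
scene bench_block 0.6 [253, 252, 40, 36] [ 0.465 -0.004  0.02 ]
scene bench_block 0.53 [254, 139, 8, 2] [0.572 0.47  0.02 ]
scene fixture 0.57 [226, 133, 50, 75] [0.509 0.304 0.03 ]
[ 0.29156114 -0.53577279  0.49214096]
side lever_pad 0.59 [240, 166, 24, 24] [0.497 0.245 0.065]
side bench_block 0.78 [239, 266, 45, 36] [ 0.474 -0.001  0.02 ]
side fixture 0.75 [223, 140, 63, 74] [0.509 0.294 0.03 ]
[ 0.39299394 -0.47824367  0.58982261]
{'time_s': 0.5, 'joint_positions': array([-1.42497417e+00,  1.50519992e-01,  1.43743173e+00,  1.31839164e-05,
        1.55380876e+00, -1.33981501e-01]), 'dq': array([ 1.16794857e-03,  6.49227885e-05,  3.85913772e-05, -1.71144415e-04,
        1.23828204e-03,  1.38001782e-03]), 'effort': array([-2.62337329e-03, -7.12311673e+01, -5.70723867e+01, -2.73087917e-04,
        1.99827540e-03, -4.91457934e-05]), 'position': array([ 0.1587849 , -0.55259575,  0.23123936]), 'orientation': array([-3.11073210e+00, -4.38058454e-01, -1.91440588e-05]), 'ft_force': array([0.32283665, 0.38033543, 0.76267711]), 'ft_torque': array([-0.00393773,  0.00405568,  0.01049277]), 'grasp_force': 0.0, 'grip_width': 0.08552731712693129}
```

```bash
python3 - <<'E'
import cv2,numpy as np
a=[cv2.resize(cv2.resize(cv2.imread(f"pics/{n}0.png"),(512,384))[110:310,190:323],(400,600),interpolation=cv2.INTER_CUBIC) for n in("scene","side")]
cv2.imwrite("pics/a.png",np.hstack(a))
E
```

```text
(no output)
```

View pics/a.png

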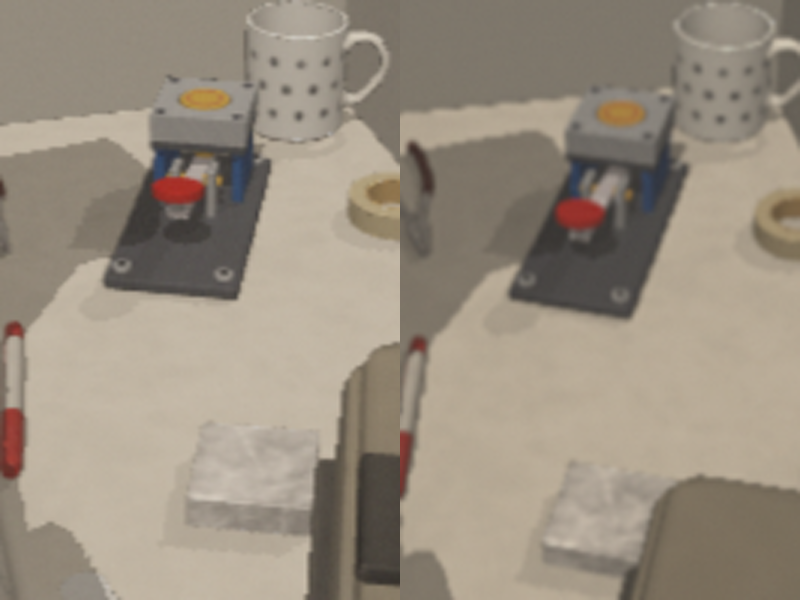

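View pics/scene0.png

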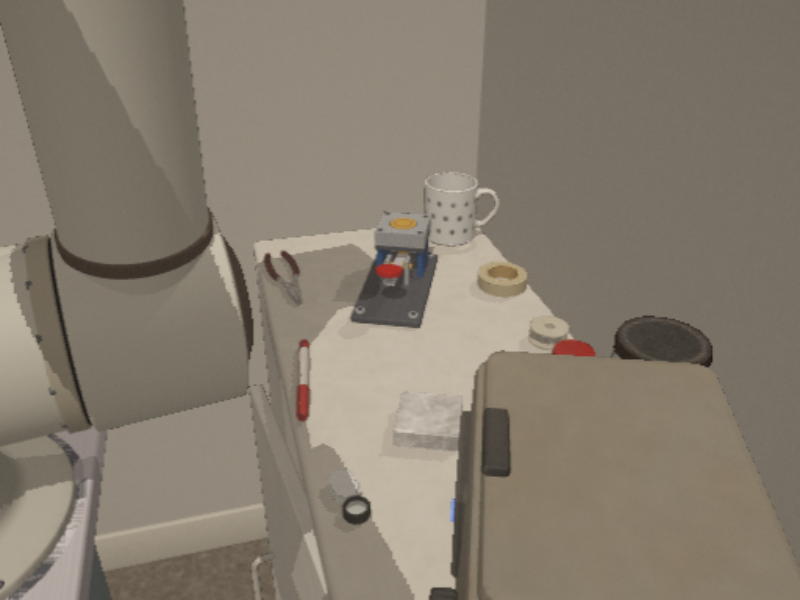

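Both views show the fixture with its die at the far end, slug face at crop (205,99) and (620,112). The red pad is nearer, at (178,189) and (581,213). The block is in front at about (253,465), with a tall case to its right and a mug behind the die.

```bash
python3 - <<'E'
from h import *
def crop(u,v): return (190+u/3.008,110+v/3.)
a=capture("scene");b=capture("side")
for k,p,q in[("caseTL",(372,350),(685,482)),("mugtopL",(246,15),(672,22)),("mugtopR",(348,15),(773,20)),("slug",(205,99),(620,112)),("pad",(178,188),(581,213))]:
    o1,d1=ray(a,crop(*p));o2,d2=ray(b,crop(q[0]-400,q[1]))
    s=np.linalg.lstsq(np.c_[d1,-d2],o2-o1,rcond=None)[0];print(k,((o1+s[0]*d1+o2+s[1]*d2)/2).round(3),np.linalg.norm(o1+s[0]*d1-o2-s[1]*d2).round(4))
print("mug base",onz(a,crop(297,132),0), onz(b,crop(320,132),0))
E
```

```text
caseTL [ 0.487 -0.098  0.159] 0.0043
mugtopL [0.598 0.445 0.092] 0.001
mugtopR [0.687 0.457 0.079] 0.0006
slug [0.54  0.356 0.067] 0.0002
pad [0.493 0.25  0.054] 0.002
mug base [0.63287129 0.41595426 0.        ] [0.63521429 0.41637332 0.        ]
```

View pics/w0.png

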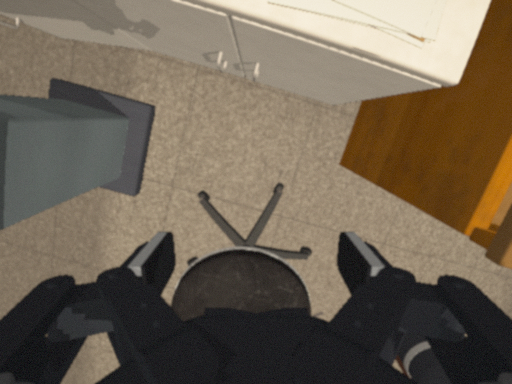

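The wrist view shows floor, a chair and a cabinet edge; nothing from the task is visible yet. The case top is about 0.16 m high, so I'll rise and swing over.

Emit:
drive_tool:
  moves:
    - [[1.9,-2.4,-2.2,0,0,0,-1],[3.8,-4.8,-4.4,0,0,0,-1],[6,-7.4,-6.6,0,0,0,-1],[8.4,-10.4,-8.0,0,0,0,-1],[10.9,-13.5,-9,0,0,0,-1]]

```text
time_s: 1.17
position: [0.2264, -0.3916, 0.3227]
orientation: [3.11, 0.437, 0.001]
ft_force: [1.1, 0.7, 0.3]
grip_width: 0.0255
grasp_force: 0.0
```

Emit:
drive_tool:
  moves:
    - [[2.6,-3.2,0,0,0,0,-1],[5.2,-6.4,0,0,0,0,-1],[7.8,-9.6,0,0,0,0,-1],[10.4,-12.8,0,0,0,0,-1],[13,-16,0,0,0,0,-1]]

```text
time_s: 1.58
position: [0.307, -0.2012, 0.3215]
orientation: [3.11, 0.437, 0.001]
ft_force: [1.5, -0.8, 0.7]
grip_width: 0.0002
grasp_force: 0.0
```

Emit:
drive_tool:
  moves:
    - [[2.6,-3.2,0,0,0,0,-1],[5.2,-6.4,0,0,0,0,-1],[7.8,-9.6,0,0,0,0,-1],[10.4,-12.8,0,0,0,0,-1],[13,-16,0,0,0,0,-1]]

```text
time_s: 2.0
position: [0.3862, -0.0152, 0.3217]
orientation: [3.11, 0.438, 0.002]
ft_force: [0.6, -1.2, 0.4]
grip_width: 0.0003
grasp_force: 0.0
```

Emit:
drive_tool:
  moves:
    - [[2.5,-3.2,0,0,0,-0.11,-1],[5,-6.4,0,0,0,-0.22,-1],[7.5,-9.6,0,0,0,-0.33,-1],[10,-12.8,0,0,0,-0.44,-1],[12.5,-16,0,0,0,-0.55,-1]]

```text
time_s: 2.42
position: [0.4623, 0.1734, 0.3215]
orientation: [2.871, 1.275, 0.001]
ft_force: [0.9, -1.0, -0.4]
grip_width: -0.0001
grasp_force: 0.0
```

Emit:
drive_tool:
  moves:
    - [[1,-1,0,0,0,-0.11,-1],[2,-2,0,0,0,-0.22,-1],[3.2,-1,0,0,0,-0.32,-1],[3.2,-1,0,0,0,-0.32,-1],[3.2,-1,0,0,0,-0.32,-1]]

```text
time_s: 2.83
position: [0.4764, 0.2014, 0.321]
orientation: [-2.638, -1.705, 0.001]
ft_force: [0.6, -0.0, 0.5]
grip_width: -0.0004
grasp_force: 0.0
```

```bash
python3 - <<'E'
from h import *
c=capture("wrist");s=arm.observe();print(s["position"],s["orientation"],s["joint_positions"].round(2),s["ft_force"])
for k,z in {"slug":.076,"lever_pad":.064,"bench_block":.02,"fixture":.03}.items():
    for d in finder.spot_in(k,c)[:1]:
        x,y,w,h=d["extent"];print(k,round(d["score"],2),[round(v) for v in d["extent"]],onz(c,(x+w/2,y+h/2),z).round(4))
cv2.imwrite("pics/w1.png",c["img"])
E
```

```text
[0.47613855 0.20116286 0.32116249] [-2.63918470e+00 -1.70381398e+00  8.03526919e-04] [0.25 0.01 1.41 0.   1.72 0.67] [ 0.3674607   0.24290862 -0.30166825]
slug 0.75 [242, 36, 29, 36] [0.5371 0.3362 0.076 ]
lever_pad 0.92 [245, 80, 21, 70] [0.5042 0.2646 0.064 ]
bench_block 0.94 [285, 240, 30, 30] [0.4786 0.0108 0.02  ]
fixture 0.78 [225, 25, 61, 132] [0.5193 0.2976 0.03  ]
```

View pics/w1.png

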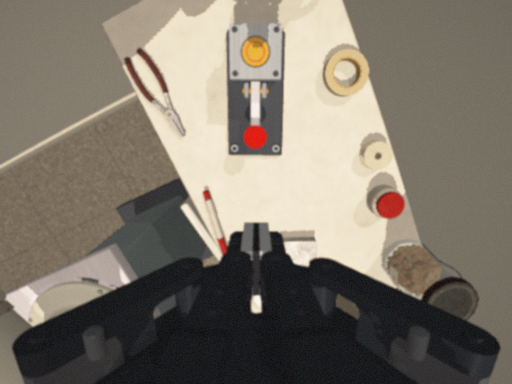

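The wrist view shows the slug at (256,51) and the red pad at (255,137). The fixture is aligned with the image columns, so the tool yaw already matches it. The block is partly hidden at (300,250).

```bash
python3 - <<'E'
from h import *
from scipy.spatial.transform import Rotation as Ro
c=capture("wrist");s=arm.observe();im=c["img"].astype(int)
red=(im[...,2]>150)&(im[...,1]<60)&(im[...,0]<60);red[:,:230]=0;red[:,290:]=0;red[175:]=0
v,u=np.nonzero(red);pu=(u.min()+u.max())/2,(v.min()+v.max())/2;print(pu,u.min(),u.max(),v.min(),v.max())
g=(im[...,2]-im[...,0]>60)&(im[...,1]>90);g[75:]=0;g[:,:235]=0;g[:,280:]=0;v,u=np.nonzero(g);su=(u.min()+u.max())/2,(v.min()+v.max())/2;print(su)
T=Ro.from_rotvec(s["orientation"]).as_matrix()
for k,p,z in(("pad",pu,.064),("slug",su,.076)):
    X=onz(c,p,z);print(k,X.round(4),"tool cm",(T.T@(X-s["position"])*100).round(2))
f=T[:,0];print(f)
E
```

```text
(np.float64(254.0), np.float64(136.5)) 243 265 126 147
(np.float64(255.0), np.float64(51.5))
pad [0.49   0.2379 0.064 ] tool cm [ 3.92 -0.25 25.76]
slug [0.5371 0.3388 0.076 ] tool cm [15.05 -0.09 24.57]
[4.10113070e-01 9.12034610e-01 3.74283717e-04]
```

Emit:
drive_tool:
  moves:
    - [[1,-0.1,4,0,0,0,-1],[2,-0.2,7.8,0,0,0,-1],[3,-0.2,11.6,0,0,0,-1],[3.7,-0.2,15.4,0,0,0,-1],[3.7,-0.2,19.4,0,0,0,-1]]

```text
time_s: 3.55
position: [0.4897, 0.2367, 0.1261]
orientation: [2.637, 1.708, 0.002]
ft_force: [2.2, -0.1, 0.3]
grip_width: -0.0001
grasp_force: 0.0
```

Emit:
drive_tool:
  moves:
    - [[0,0,3,0,0,0,-1],[0,0,5,0,0,0,-1],[0,0,5.5,0,0,0,-1],[0,0,6,0,0,0,-1],[0,0,6.3,0,0,0,-1]]

```text
time_s: 3.97
position: [0.4901, 0.236, 0.0653]
orientation: [2.637, 1.707, 0.002]
ft_force: [-2.9, -2.6, 8.4]
grip_width: -0.0005
grasp_force: 3.7
```

Contact at about z = 0.065, as expected. Pressing down.

Emit:
drive_tool:
  moves:
    - [[0,0,0.4,0,0,0,-1],[-0.1,0,0.8,0,0,0,-1],[-0.2,0,1.1,0,0,0,-1],[-0.3,0,1.4,0,0,0,-1],[-0.3,0,1.7,0,0,0,-1]]

```text
time_s: 4.38
position: [0.4894, 0.2331, 0.0496]
orientation: [2.636, 1.707, 0.004]
ft_force: [-4.2, -7.6, 10.9]
grip_width: -0.0001
grasp_force: 5.7
```

Emit:
drive_tool:
  moves:
    - [[-0.1,0,0.2,0,0,0,-1],[-0.1,0,0.3,0,0,0,-1],[-0.1,0,0.4,0,0,0,-1],[-0.1,0,0.45,0,0,0,-1],[-0.1,0,0.5,0,0,0,-1]]

```text
time_s: 4.8
position: [0.489, 0.2322, 0.0446]
orientation: [2.636, 1.707, 0.004]
ft_force: [-4.6, -6.5, 9.4]
grip_width: -0.0002
grasp_force: 5.3
```

Emit:
drive_tool:
  moves:
    - [[0,0,0.1,0,0,0,-1],[0,0,0.2,0,0,0,-1],[0,0,0.25,0,0,0,-1],[0,0,0.3,0,0,0,-1],[0,0,0.3,0,0,0,-1]]

```text
time_s: 5.22
position: [0.4891, 0.2321, 0.0428]
orientation: [2.635, 1.707, 0.004]
ft_force: [-12.9, -11.1, 29.2]
grip_width: 0.0
grasp_force: 15.4
```

Force jumped to 29 N: the firm stop. Lifting off to look.

Emit:
drive_tool:
  moves:
    - [[0,0,-2,0,0,0,-1],[0,0,-5.5,0,0,0,-1],[1,0,-9,0,0,0,-1],[3,0,-12,0,0,0,-1],[5,0,-14.5,0,0,0,-1]]

```text
time_s: 5.63
position: [0.5093, 0.2785, 0.1894]
orientation: [2.637, 1.706, 0.008]
ft_force: [0.7, -0.3, -0.3]
grip_width: 0.0003
grasp_force: 0.0
```

Emit:
drive_tool:
  moves:
    - [[0,0,-1,0,0,0,-1],[0,0,-1,0,0,0,-1],[0,0,-1,0,0,0,-1]]

```text
time_s: 5.88
position: [0.5085, 0.2778, 0.195]
orientation: [2.636, 1.708, 0.002]
ft_force: [0.3, -1.1, -0.1]
grip_width: -0.0
grasp_force: 0.0
```

```bash
python3 - <<'E'
from h import *
from scipy.spatial.transform import Rotation as Ro
c=capture("wrist");s=arm.observe();print(s["position"],s["orientation"])
for d in finder.spot_in("slug",c)[:2]: print(d)
c2=capture("scene")
T=Ro.from_rotvec(s["orientation"]).as_matrix()
im=c["img"].astype(int);g=(im[...,2]-im[...,0]>60)&(im[...,1]>90)
n,l,st,ce=cv2.connectedComponentsWithStats(g.astype(np.uint8))
for i in range(1,n):
    if st[i,4]>150:
        x,y,w,h=st[i,:4];X=onz(c,(x+w/2-.5,y+h/2-.5),.089);print(st[i],X.round(4),(T.T@(X-s["position"])*100).round(2))
w=cv2.resize(c["img"],(800,600));w[:300,500:]=cv2.resize(c2["img"][120:200,210:290],(300,300),interpolation=cv2.INTER_CUBIC)
cv2.imwrite("pics/w2.png",w)
E
```

```text
[0.50807886 0.27746194 0.19396909] [-2.63677869e+00 -1.70785941e+00  5.07457678e-04]
{'extent': [235.5, 94.2, 43.8, 44.9], 'score': 0.65}
[ 237   94   41   42 1286] [0.5374 0.3394 0.089 ] [ 6.86  0.14 10.5 ]
[ 350  102   56   58 1691] [0.6315 0.2827 0.089 ] [ 5.53 11.05 10.49]
```

View pics/w2.png

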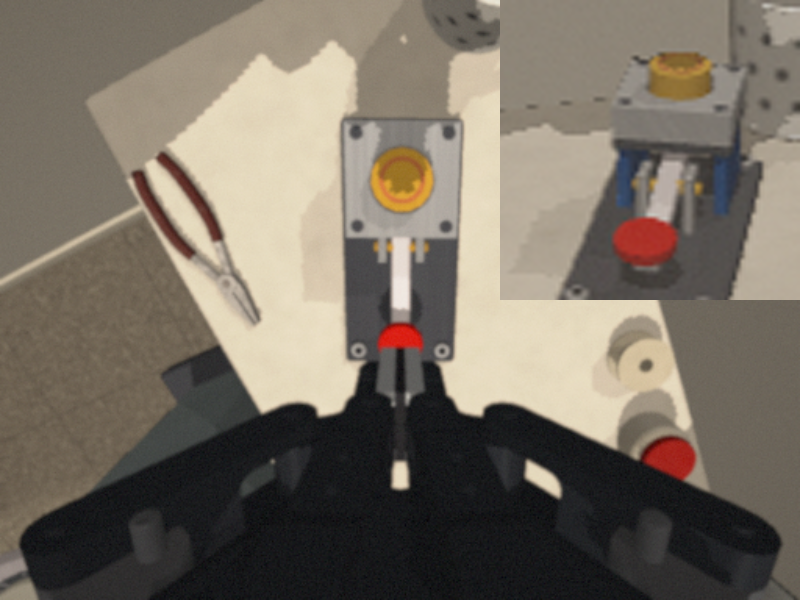

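The slug is proud of the die at (402,180) and the pad is down. In the inset the slug stands well up. Going over it with the fingers part open.

Emit:
drive_tool:
  moves:
    - [[2.5,0.1,0,0,0,0,0.5],[5,0.15,0,0,0,0,0.5],[7,0.15,1.5,0,0,0,0.5],[7,0.15,4,0,0,0,0.5],[7,0.15,6,0,0,0,0.5]]

```text
time_s: 6.45
position: [0.538, 0.3415, 0.1318]
orientation: [-2.636, -1.709, 0.003]
ft_force: [-0.3, 0.1, -1.1]
grip_width: 0.0607
grasp_force: 0.0
```

Emit:
drive_tool:
  moves:
    - [[0,0,2,0,0,0,0.5],[0,0,4,0,0,0,0.5],[0,0,5,0,0,0,0.5],[0,0,5.4,0,0,0,0.5],[0,0,5.4,0,0,0,0.5]]

```text
time_s: 6.87
position: [0.5381, 0.3408, 0.0796]
orientation: [-2.637, -1.708, 0.002]
ft_force: [-0.1, -0.3, -0.2]
grip_width: 0.0638
grasp_force: 0.0
```

```bash
python3 - <<'E'
from h import *
c=capture("wrist");s=arm.observe();print(s["position"],s["orientation"],s["ft_force"],s["grip_width"])
c2=capture("scene")
w=cv2.resize(c["img"],(800,600));w[:300,500:]=cv2.resize(c2["img"][120:200,210:290],(300,300),interpolation=cv2.INTER_CUBIC)
cv2.imwrite("pics/w3.png",w)
E
```

```text
[0.53852355 0.34114715 0.08070819] [-2.63669901e+00 -1.70786813e+00 -7.76964562e-05] [ 0.12835358 -0.41603705  0.4766708 ] 0.06390267950683366
```

View pics/w3.png

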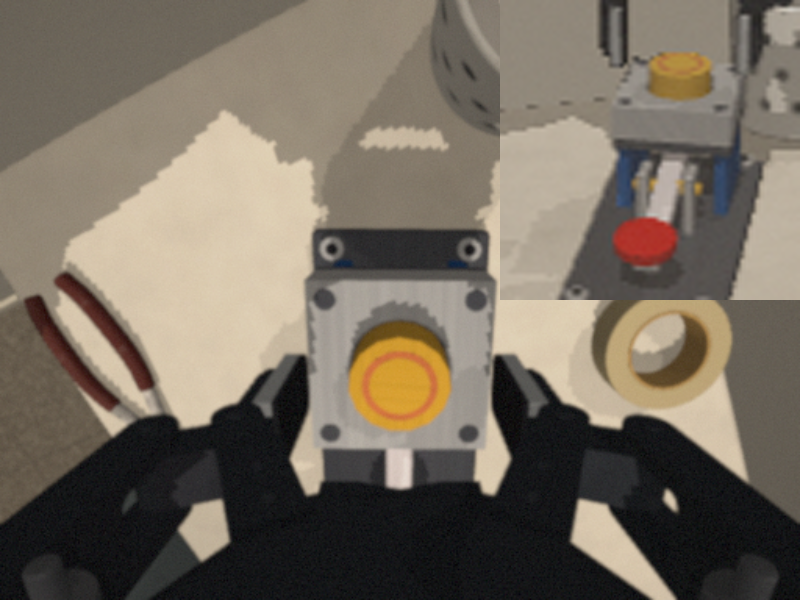

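The slug is centred between the fingers at (400,385). Lowering a touch and closing.

Emit:
drive_tool:
  moves:
    - [[0,0,0.3,0,0,0,0.5],[0,0,0.3,0,0,0,0],[0,0,0.3,0,0,0,-0.3],[0,0,0.3,0,0,0,-0.6],[0,0,0.3,0,0,0,-1]]
  force: 40

```text
time_s: 7.38
position: [0.5386, 0.3414, 0.0779]
orientation: [-2.637, -1.708, -0.001]
ft_force: [-0.5, -0.6, 5.3]
grip_width: 0.0336
grasp_force: 39.5
```

Emit:
drive_tool:
  moves:
    - [[0,0,0,0,0,0,-1],[0,0,0,0,0,0,-1],[0,0,0,0,0,0,-1],[0,0,0,0,0,0,-1]]

```text
time_s: 7.72
position: [0.5386, 0.3414, 0.0779]
orientation: [-2.637, -1.708, -0.001]
ft_force: [-0.8, -0.8, 6.1]
grip_width: 0.0338
grasp_force: 39.5
```

Emit:
drive_tool:
  moves:
    - [[0,0,-0.4,0,0,0,-1],[0,0,-0.8,0,0,0,-1],[0,0,-1.4,0,0,0,-1],[0,0,-1.8,0,0,0,-1],[0,0,-2.2,0,0,0,-1]]

```text
time_s: 8.13
position: [0.5385, 0.3413, 0.1]
orientation: [-2.636, -1.708, -0.001]
ft_force: [0.5, -0.3, -1.5]
grip_width: 0.0343
grasp_force: 39.9
```

```bash
python3 - <<'E'
from h import *
c=capture("wrist");s=arm.observe();print(s["position"],s["ft_force"],s["grip_width"],s["grasp_force"])
c2=capture("scene");c3=capture("side")
w=cv2.resize(c["img"],(800,600));f=lambda c:cv2.resize(c["img"][105:185,220:300],(300,300),interpolation=cv2.INTER_CUBIC)
w[:300,500:]=f(c2);w[:300,:300]=f(c3)
cv2.imwrite("pics/w4.png",w)
E
```

```text
[0.53875309 0.34142285 0.10075588] [ 0.25471906  1.1244492  -0.86073008] 0.03380557157871078 39.93230760097504
```

View pics/w4.png

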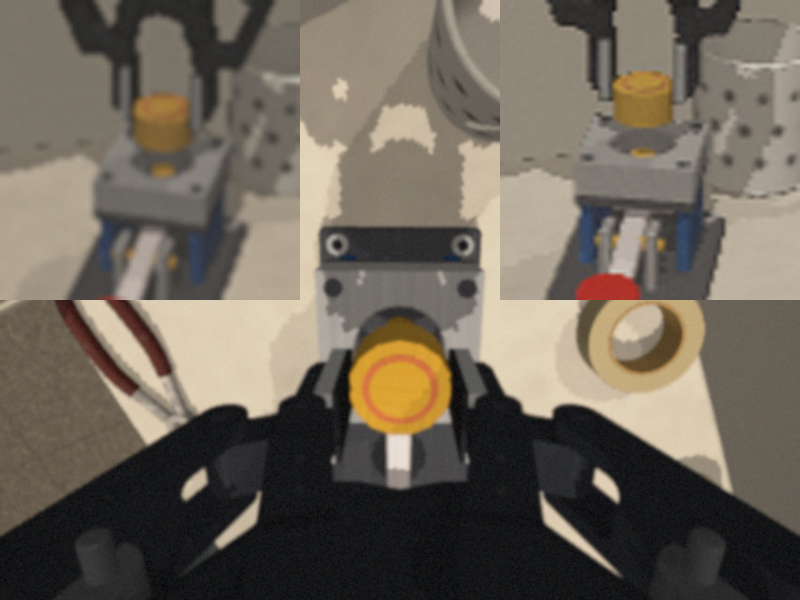

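The slug hangs level in the fingers, clear of the die. Carrying it over, to a spot where the wrist camera sees the block.

Emit:
drive_tool:
  moves:
    - [[0,0,-3,0,0,0,-1],[-2,0.3,-6,0,0,0,-1],[-5,0.8,-8.5,0,0,0,-1],[-8,1.3,-11,0,0,0,-1],[-11,1.8,-13.5,0,0,0,-1]]

```text
time_s: 8.7
position: [0.5091, 0.2325, 0.2351]
orientation: [-2.636, -1.709, 0.001]
ft_force: [1.6, -0.5, -1.0]
grip_width: 0.0342
grasp_force: 40.4
```

Emit:
drive_tool:
  moves:
    - [[-3.5,0.6,-1,0,0,0,-1],[-7,1.2,-2,0,0,0,-1],[-10.5,1.8,-3,0,0,0,-1],[-14,2.4,-3.5,0,0,0,-1],[-17.5,3,-3.5,0,0,0,-1]]

```text
time_s: 9.12
position: [0.4652, 0.0602, 0.2704]
orientation: [2.635, 1.708, 0.002]
ft_force: [1.2, -1.2, -1.8]
grip_width: 0.0339
grasp_force: 40.4
```

Emit:
drive_tool:
  moves:
    - [[-3.5,0.6,0,0,0,0,-1],[-7,1.2,0,0,0,0,-1],[-9.5,1.7,0,0,0,0,-1],[-10.3,1.8,0,0,0,0,-1],[-10.3,1.8,0,0,0,0,-1]]

```text
time_s: 9.53
position: [0.4396, -0.0414, 0.2693]
orientation: [2.639, 1.704, -0.0]
ft_force: [0.9, -0.2, -1.3]
grip_width: 0.0341
grasp_force: 40.4
```

```bash
python3 - <<'E'
from h import *
from scipy.spatial.transform import Rotation as Ro
c=capture("wrist");s=arm.observe();print(s["position"],s["grip_width"],s["grasp_force"],s["orientation"])
T=Ro.from_rotvec(s["orientation"]).as_matrix()
for d in finder.spot_in("bench_block",c)[:2]:
    x,y,w,h=d["extent"];X=onz(c,(x+w/2,y+h/2),.02);print(round(d["score"],2),np.round(d["extent"]),X.round(4),(T.T@(X-s["position"])*100).round(2))
cv2.imwrite("pics/w5.png",c["img"])
E
```

```text
[ 0.43994812 -0.04030174  0.26926877] 0.03395428943562081 40.39717733860016 [-2.63806155e+00 -1.70558844e+00 -2.79740154e-04]
0.96 [243. 100.  44.  49.] [0.4748 0.0049 0.02  ] [ 5.55  1.33 24.93]
```

View pics/w5.png

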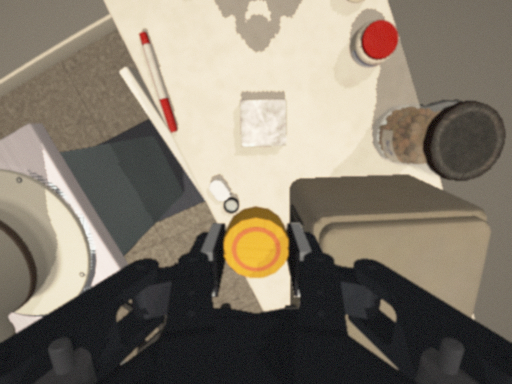

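The block is at (264,123), 5.6 cm ahead of the tool and slightly right; the case stays behind and to the right. Moving over it, then down.

Emit:
drive_tool:
  moves:
    - [[3,0.7,0,0,0,0,-1],[5.7,1.3,0.5,0,0,0,-1],[5.7,1.3,4.5,0,0,0,-1],[5.7,1.3,8.5,0,0,0,-1],[5.7,1.3,12.5,0,0,0,-1]]

```text
time_s: 10.05
position: [0.4754, 0.0088, 0.1427]
orientation: [2.634, 1.712, 0.001]
ft_force: [1.2, -1.1, -1.6]
grip_width: 0.0339
grasp_force: 40.5
```

Emit:
drive_tool:
  moves:
    - [[0,0,3.5,0,0,0,-1],[0,0,6.5,0,0,0,-1],[0,0,8.5,0,0,0,-1],[0,0,9.8,0,0,0,-1],[0,0,10.4,0,0,0,-1]]

```text
time_s: 10.47
position: [0.4744, 0.0084, 0.0382]
orientation: [-2.633, -1.709, 0.003]
ft_force: [0.2, -0.6, -1.1]
grip_width: 0.0339
grasp_force: 40.5
```

Emit:
drive_tool:
  moves:
    - [[0,0,0.1,0,0,0,-1],[0,0,0.2,0,0,0,-1],[0,0,0.3,0,0,0,-1],[0,0,0.3,0,0,0,-1],[0,0,0.3,0,0,0,-1]]

```text
time_s: 10.88
position: [0.4756, 0.0069, 0.038]
orientation: [2.636, 1.708, 0.001]
ft_force: [-0.5, 0.4, -2.4]
grip_width: 0.0343
grasp_force: 40.5
```

Emit:
drive_tool:
  moves:
    - [[0,0,0.2,0,0,0,-1],[0,0,0.4,0,0,0,-1],[0,0,0.5,0,0,0,-1],[0,0,0.6,0,0,0,-1],[0,0,0.6,0,0,0,-1]]

```text
time_s: 11.3
position: [0.4751, 0.0069, 0.0311]
orientation: [-2.636, -1.708, 0.0]
ft_force: [-0.1, -0.5, -2.1]
grip_width: 0.0339
grasp_force: 40.5
```

Emit:
drive_tool:
  moves:
    - [[0,0,0.05,0,0,0,-1],[0,0,0.1,0,0,0,-1],[0,0,0.1,0,0,0,-1]]

```text
time_s: 11.55
position: [0.4752, 0.0069, 0.0302]
orientation: [-2.636, -1.708, 0.0]
ft_force: [0.9, -0.1, -1.6]
grip_width: 0.0338
grasp_force: 40.5
```

Emit:
drive_tool:
  moves:
    - [[0,0,0.05,0,0,0,-1],[0,0,0.1,0,0,0,-1],[0,0,0.1,0,0,0,-1]]

```text
time_s: 11.8
position: [0.4752, 0.0069, 0.0292]
orientation: [-2.636, -1.708, 0.0]
ft_force: [-0.8, 0.3, -2.1]
grip_width: 0.0339
grasp_force: 40.5
```

Emit:
drive_tool:
  moves:
    - [[0,0,0.05,0,0,0,-1],[0,0,0.1,0,0,0,-1],[0,0,0.1,0,0,0,-1]]

```text
time_s: 12.05
position: [0.4753, 0.0069, 0.0286]
orientation: [2.637, 1.708, 0.0]
ft_force: [-2.9, 0.1, 4.3]
grip_width: 0.0336
grasp_force: 41.2
```

The vertical force went from −2 to +4 N: the slug has touched the block. Releasing.

Emit:
drive_tool:
  moves:
    - [[0,0,0,0,0,0,-0.15],[0,0,0,0,0,0,0],[0,0,0,0,0,0,0.3],[0,0,0,0,0,0,0.5],[0,0,0,0,0,0,0.5]]
  force: 20

```text
time_s: 12.47
position: [0.4753, 0.0069, 0.0283]
orientation: [-2.636, -1.708, -0.0]
ft_force: [-0.5, -0.2, 0.0]
grip_width: 0.0638
grasp_force: 0.0
```

Emit:
drive_tool:
  moves:
    - [[0,0,-0.5,0,0,0,0.5],[0,0,-2,0,0,0,0.5],[0,0,-5,0,0,0,0.5],[0,0,-9,0,0,0,0.5],[-2,0,-13,0,0,0,0.5]]

```text
time_s: 12.88
position: [0.4677, -0.0088, 0.1575]
orientation: [-2.634, -1.71, -0.0]
ft_force: [1.5, -0.6, 0.4]
grip_width: 0.0641
grasp_force: 0.0
```

Emit:
drive_tool:
  moves:
    - [[-2,0,-3,0,0,0,0.5],[-3,0,-4,0,0,0,0.5],[-3,0,-4,0,0,0,0.5],[-3,0,-4,0,0,0,0.5]]

```text
time_s: 13.22
position: [0.4553, -0.0377, 0.1956]
orientation: [2.637, 1.706, 0.001]
ft_force: [-1.1, 0.7, -0.8]
grip_width: 0.0642
grasp_force: 0.0
```

```bash
python3 - <<'E'
from h import *
c=capture("wrist");s=arm.observe();print(s["position"],s["ft_force"],s["grip_width"])
c2=capture("scene")
for k,z in(("slug",.04),("bench_block",.02)):
    for d in finder.spot_in(k,c)[:1]:
        x,y,w,h=d["extent"];print(k,d,onz(c,(x+w/2,y+h/2),z).round(4))
w=cv2.resize(c["img"],(800,600));w[:300,500:]=cv2.resize(c2["img"][230:310,230:310],(300,300),interpolation=cv2.INTER_CUBIC)
cv2.imwrite("pics/w6.png",w)
E
```

```text
[ 0.4551495  -0.03726307  0.19467889] [ 0.22966679 -0.19023433 -1.17015973] 0.06395619023856951
slug {'extent': [239.4, 118.6, 34.2, 36.6], 'score': 0.85} [0.4747 0.0033 0.04  ]
```

View pics/w6.png

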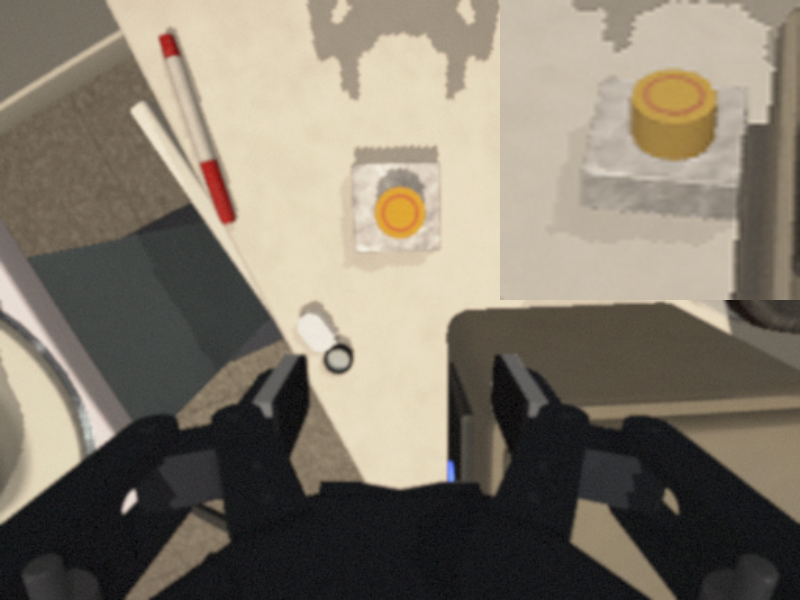

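The slug sits flat, ring up, at (400,213). The block's centre is at (396,207), so it is about 5 mm off centre. Handing in.

```bash
python3 -c "
from bench import arm
print(arm.job_done())"
```

```text
the job is handed in; nothing more can be done
None
```

The slug was knocked out, lifted and set down flat on the bench block, ring face up and about 5 mm off centre by the last picture; the job is handed in, but no verdict came back.

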